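Seat a bottle carrier with its full bottle on the weight plate

ROBOT

A 6-joint arm with a two-finger parallel gripper is mounted at the origin on a cart in front of the work surface, level with it; the furniture and walls round the work are solid. World frame = base frame: x ahead of the robot, y to its left, z up, the work surface at z = 0. Lengths are in mm, angles in rad, forces in N, time in s.
With the tool pointing down it reaches from about 300 to 775 mm from the base axis. Payload 14.6 kg.
Tool frame: the origin (TCP) lies midway between the tips of the shut fingers; the grasp point (between the pads) lies grasp_offset behind it (grasp_offset is the distance from the TCP to the grasp point, in mm); z points along the fingers, y is the line along which they close (so a half turn about z gives the same grasp; the last joint's range is limited). The gripper opens to 94 mm and grips with 3 to 60 N. Pads are 16 mm wide; open, the fingers measure 119 mm over their backs; the gripper's body (75 mm by 177 mm) begins 78 mm behind the grasp point.
Start: joints at [1.222, 0.3, 1.521, -0, 1.321, -0.067], TCP at [152.944, 528.297, 205.446] pointing down, gripper open.
Joint ranges: [-3.03, 3.03], [-0.79, 2.21], [0.23, 2.52], [-1.04, 4.18], [0, 3.07], [-2.55, 2.55]. Speed limits (rad/s): [2.22, 2.22, 2.57, 3.14, 3.14, 3.14].

INTERFACE

Orientations are given as [roll, pitch, yaw] about the fixed x, y, z axes, in that order (R = Rz(yaw) Ry(pitch) Rx(roll)).
In Python, from cell import * gives the robot as it stands. The module is installed in compiled form; this text tells all that it offers.
- The arm moves only by the shell command python3 -m jog 'ROWS' [FORCE]. ROWS is JSON, a list of rows, each a list of 3 entries, a list of its own where there are three numbers: the finger opening in mm, from 0 to 94, then the shift along the tool's x, y, z in units of 50 mm (1.0 is 50 mm), then the turn about the tool's z in units of 180 degrees (1.0 is 180 degrees). In form: [[fingers, [dx, dy, dz], twist], ...]. A call has 1 to 20 rows; each row shifts and turns the commanded pose from where the row before left it, along the tool's axes as they then stand; what a row does not reach is not made up. A row lasts 1/10 s, in which the tool goes at most 50 mm and 8.59 degrees, less where a joint would pass 70% of its speed; a pose out of reach is approached as far as the arm can. A call with a number of a shift or a turn outside -1 to 1 is refused whole. A call with a gripper value outside its range is refused whole. The fingers move at their own pace and stop on an object; FORCE is the grip in N (left out, the last holds). Time passes only in rows, so rows that do not move let the fingers close. It gives the time, the measured TCP pose, the force, the opening and the grip force at its end, in the units of the state.
- read_state(): the state, without advancing time (a new reading comes with each control period).
- camera(name): name is "scene" or "top" or "wrist"; returns the picture (384x512x3 uint8, red, green, blue); there is no depth.
- calibration(name): a dict with "mtx" (3x3 intrinsics, pixels), "cam_to_world" (4x4, takes a point from camera to world coordinates); the wrist camera has in their place "hand_eye" (4x4, takes a point from camera to tool coordinates, whose origin is the TCP and whose axes are the flange's). Camera axes: x right, y down, z forward; pixel columns grow to the right and rows downward; lengths in mm; the calibration is good to about 2 mm. A picture is of the moment at which its call begins: read the wrist's pose just before it. calibration takes no time and is no camera call.
- sign_off(): hands the job in; it is judged then, once.
Trained networks look in the newest picture that a camera, given by its name, has taken for a name from the list of things; names that differ only in an ending like _2 or _b are one class to them, and where a whole thing is asked for, a point or a joint stands for the part that bears it (a point fixed in the world has none). Each returns a list of dicts, best first, with "conf" (0 to 1); they miss things now and then, are a little off and sometimes report something else, mostly with a low value. They report only what shows in the picture. A call takes as long as a camera call. They do not tell look-alikes from the thing itself.
- regions_of(camera, query): "pixels" (384x512 bool, what is visible of it) and "rect" ([centre column, centre row, width, height] in pixels, round what is visible of it).
The state is a dict: "clock": time; "joints": joint angles; "qd": joint speeds; "effort": joint torques, N m; "eef_pos": TCP position; "eef_rot": TCP orientation; "wrist_force": force on the tool from outside, world axes, zero at the start; "moment": the same for the moment, N m; "finger_gap": finger opening in mm; "finger_force": force on a finger pad.
Only numpy, scipy, OpenCV 4.12 (cv2) and the standard library are available. Lean on these libraries where they do the work, as an engineer would, in place of code of your own. Each camera call takes 0.05 s, during which the arm holds its last target. There are 200 camera calls.

TASK

The small two-bottle carrier holds two bottles that look the same, but one is full and the other empty. Lift the carrier by its handle, see which end hangs low, and set it down lengthwise on the dock so that the foot under the full bottle stands in the middle of the sprung plate and presses it down flush, with the other foot on the flat ledge next to the plate (either ledge will do). Let go and leave it standing there.

Things in the scene. Friction and masses are not known exactly. Their poses are not given: they have to be found in the camera images.
- bail_grip (a point): Centre of the carrier's black handle bar: 40 mm long (x), 12 thick (y), 22 high (z), 128 mm above the feet's underside, 41 mm above the bottle tops; pinch its 12 mm from above. The bail turns on a pivot 78 mm below, at most 12 degrees each way. Lifted, the full end hangs 12 degrees low; set down and let go, the carrier levels about that foot, its middle ending 10 mm to the light side of the grip.
- carrier_mid (a point): Carrier's middle, on the pivot, 50 mm above its underside when level (z up). Aluminium tub 42 mm wide (x), 102 long (y), a white bottle with black cap (32 mm wide, 76 tall) in each end and a 12 mm wide rubber foot below each, 30 mm from the middle. One bottle is full (0.25 kg), one empty (0.02 kg), at either end, alike to the eye. Hanging, the full end's foot is 5 mm lower than when level.
- dock: Fixed flat dock, 86 mm (x) by 214 (y), origin at the middle of its underside on the worktop. Along y: aluminium ledge, sprung steel plate with dark mat in the middle, ledge. Ledge tops 14 mm above the origin, 70 mm wide (x), reaching from 30 to 100 mm either side of the middle. Plate 70 (x) by 52 mm (y), its top 20 mm above the origin when up. Same after half a turn.
- plate (a joint): How far the dock's plate is pressed down: 0 is up, 0.006 m fully down and flush with the ledges. It takes about 1.5 N: the foot under the full bottle gives more than that, the foot under the empty one less.
Things that resemble listed ones, but are neither listed nor needed, are in the scene too. What is shaped like the part that bears bail_grip but green is not meant.

How it is judged (in metres and radians):
On the way:
1. the carrier is lifted clear of the worktop by at least 30 mm (height (world z) of carrier_mid above 0.08 m), for 0.3 s.
At the end, for the whole second after the job is handed in: The carrier, let go, stands level (4 degrees) and lengthwise (15 degrees) on the dock, its middle within 20 mm of the dock's centre line and 30 mm (within 16 mm) to either side of the plate's middle; the plate is down by more than 4.5 of its 6 mm under the full bottle's foot (value of joint plate above 0.0045 m and x of carrier_mid in the frame of dock between -0.02 and 0.02 m and (y of carrier_mid in the frame of dock between 0.014 and 0.046 m or y of carrier_mid in the frame of dock between -0.046 and -0.014 m) and height (world z) of carrier_mid between 0.059 and 0.069 m and angle between carrier_mid's own z axis and vertical below 0.07 rad and angle between the y axis of carrier_mid and the y axis of dock, either way round below 0.26 rad); the robot touches nothing.
It also fails if it takes over 38 s, if anything falls off the work surface, if the arm or the gripper's body presses on something with over 40 N, if the wrist force passes 120 N, or if a joint passes its speed limit or range.

## Working session

There is one attempt and no reset: what is moved stays moved. The work goes in short steps, Python scripts to look and compute and a shell command to move; the robot and the scene stay as the last step left them, time stands still between calls to the robot, and variables do not carry over. Pictures are saved under pics/ and viewed, at most 10 in all, crops included, and the job is handed in when it is done.

```bash
mkdir -p pics; cat > h.py <<'E'
from cell import *
import numpy as np, cv2
from scipy.spatial.transform import Rotation as R
def pose():
    s=read_state(); T=np.eye(4); T[:3,:3]=R.from_euler('xyz',s['eef_rot']).as_matrix(); T[:3,3]=s['eef_pos']; return T
def ray(cam,px,z,T=None):
    c=calibration(cam); M=c['cam_to_world'] if cam!='wrist' else T@np.array(c['hand_eye'])
    M=np.array(M); d=M[:3,:3]@np.linalg.inv(np.array(c['mtx']))@[px[0],px[1],1]; o=M[:3,3]
    return o+d*(z-o[2])/d[2]
E
python3 - <<'E'
from h import *
ims=[]
s=read_state();print(s['clock'],s['eef_pos'],s['eef_rot'],s.get('grasp_offset'))
import cell
print([n for n in dir(cell) if not n.startswith('_')])
try: print(grasp_offset)
except Exception as e: print(e)
for n in ['top','scene']:
    im=camera(n); cv2.imwrite(f'pics/{n}0.png',im[:,:,::-1])
    for q,z in [('bail_grip',128),('carrier_mid',60),('dock',14)]:
        for r in regions_of(n,q)[:3]:
            print(n,q,round(r['conf'],2),np.round(r['rect']),r['pixels'].sum(),np.round(ray(n,r['rect'][:2],z)))
E
```

```text
0.0 [152.84466329 528.05762346 204.87123368] [-3.14039456e+00 -5.73377129e-05  2.85982029e+00] None
['Unreachable', 'calibration', 'camera', 'grasp_offset', 'read_state', 'regions_of', 'sign_off']
18.8
top bail_grip 0.49 [352. 187.  22.  31.] 220 [ 523. -281.  128.]
top carrier_mid 0.61 [293. 208.  40.  24.] 454 [ 477. -146.   60.]
top carrier_mid 0.59 [348. 188.  42.  34.] 682 [ 526. -286.   60.]
top dock 0.69 [168. 209.  90.  54.] 2682 [471. 177.  14.]
scene bail_grip 0.85 [278. 218.  20.  38.] 204 [ 452. -184.  128.]
scene bail_grip 0.74 [342. 242.  18.  46.] 285 [ 495. -325.  128.]
scene carrier_mid 0.78 [280. 233.  38.  66.] 765 [ 485. -159.   60.]
scene carrier_mid 0.74 [335. 252.  56.  66.] 1454 [ 531. -285.   60.]
scene dock 0.67 [201. 197.  49.  38.] 1196 [465. 149.  14.]
```

View pics/top0.png

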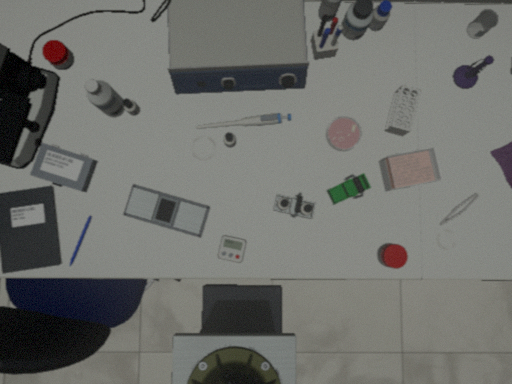

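View pics/scene0.png

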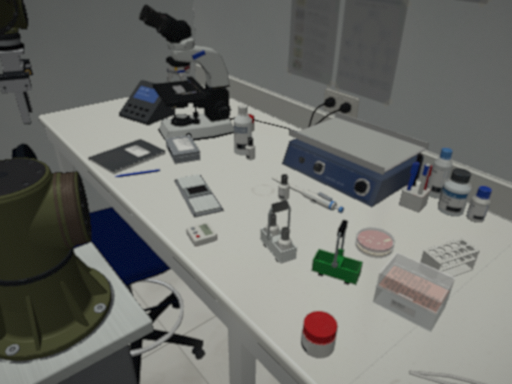

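The top view shows the carrier at about (294,206), with caps near (281,202) and (308,210) and the handle near (298,205). The dock is at (167,210). The green look-alike is at (348,188).

```bash
python3 - <<'E'
from h import *
im=camera('top')
def axis(px,z,n):
    w=np.array([ray(n,p,z)[:2] for p in cv2.boxPoints(cv2.minAreaRect(px))])
    a,b=w[1]-w[0],w[2]-w[1]; l=a if np.linalg.norm(a)>np.linalg.norm(b) else b
    return np.round(w.mean(0),1),np.round([np.linalg.norm(a),np.linalg.norm(b)],1),round(np.degrees(np.arctan2(l[1],l[0])),1)
for q,z in [('dock',14),('carrier_mid',50)]:
    r=regions_of('top',q)[0]
    px=np.argwhere(r['pixels'])[:,::-1].astype(np.float32)
    print(q,r['rect'],axis(px,z,'top'))
for p,z in [((281,202),87),((308,210),87),((298,205),128),((166,210),20)]: print(p,np.round(ray('top',p,z),1))
T=pose();print(np.round(T,3));print(np.round(calibration('wrist')['hand_eye'],2))
E
```

```text
dock [166.4, 211.0, 86.9, 51.8] (array([468.8, 181.3]), array([ 85.3, 212.1]), np.float64(-105.8))
carrier_mid [293.7, 207.3, 39.4, 25.4] (array([ 484.2, -148.5]), array([ 62.3, 104.4]), np.float64(-93.3))
(281, 202) [ 488.7 -113.7   87. ]
(308, 210) [ 469.6 -180.    87. ]
(298, 205) [ 479.4 -151.   128. ]
(166, 210) [469.6 180.5  20. ]
[[-9.61000e-01  2.78000e-01 -0.00000e+00  1.52950e+02]
 [ 2.78000e-01  9.61000e-01 -0.00000e+00  5.28268e+02]
 [ 0.00000e+00 -0.00000e+00 -1.00000e+00  2.05414e+02]
 [ 0.00000e+00  0.00000e+00  0.00000e+00  1.00000e+00]]
[[   0.     -0.97   -0.25   72.76]
 [   1.      0.     -0.      0.41]
 [   0.     -0.25    0.97 -178.61]
 [   0.      0.      0.      1.  ]]
```

```bash
python3 -c "
import cv2
i=cv2.imread('pics/top0.png');cv2.imwrite('pics/c.png',cv2.resize(i[180:240,110:330],None,fx=3.6,fy=3.6,interpolation=2))"
```

```text
(no output)
```

View pics/c.png

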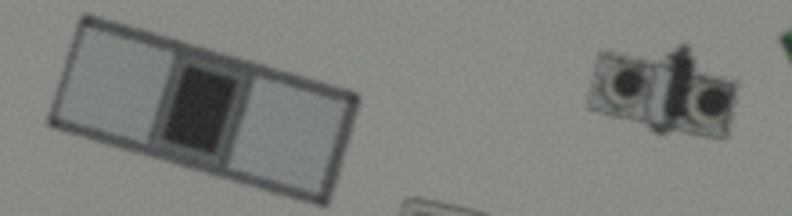

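The crop shows the dock and carrier axes within about 3° of each other, with the caps at (284,203) and (308,208) and the bar at about (299,204). I'll move above the carrier.

```bash
python3 -m jog '[[94,[-0.563,-0.628,-0.03],0],[94,[-0.563,-0.628,-0.03],0],[94,[-0.563,-0.628,-0.03],0],[94,[-0.563,-0.628,-0.03],0],[94,[-0.563,-0.628,-0.03],0],[94,[-0.563,-0.628,-0.03],0],[94,[-0.563,-0.628,-0.03],0],[94,[-0.563,-0.628,-0.03],0],[94,[-0.563,-0.628,-0.03],0],[94,[-0.563,-0.628,-0.03],0],[94,[-0.563,-0.628,-0.03],0],[94,[-0.563,-0.628,-0.03],0],[94,[-0.563,-0.628,-0.03],0],[94,[-0.563,-0.628,-0.03],0],[94,[-0.563,-0.628,-0.03],0],[94,[-0.563,-0.628,-0.03],0],[94,[-0.563,-0.628,-0.03],0],[94,[-0.563,-0.628,-0.03],0],[94,[0,0,0],0],[94,[0,0,0],0]]'
python3 - <<'E'
from h import *
T=pose(); im=camera('wrist'); cv2.imwrite('pics/w1.png',im[:,:,::-1])
print(np.round(T,3))
for q,z in [('bail_grip',128),('carrier_mid',60)]:
    for r in regions_of('wrist',q)[:2]:
        px=np.argwhere(r['pixels'])[:,::-1].astype(np.float32)
        print(q,r['conf'],np.round(r['rect']),cv2.minAreaRect(px),np.round(ray('wrist',r['rect'][:2],z,T)))
E
```

```text
clock: 2.55
eef_pos: [482.3, -155.8, 232.0]
eef_rot: [3.141, -0.001, 2.858]
wrist_force: [0.3, -0.9, -0.7]
finger_gap: 94.1
finger_force: 0.0
[[-9.60000e-01  2.79000e-01 -1.00000e-03  4.82305e+02]
 [ 2.79000e-01  9.60000e-01  0.00000e+00 -1.55791e+02]
 [ 1.00000e-03  0.00000e+00 -1.00000e+00  2.31996e+02]
 [ 0.00000e+00  0.00000e+00  0.00000e+00  1.00000e+00]]
bail_grip 0.84 [257. 180.  17.  61.] ((254.96693420410156, 181.4708251953125), (61.19309997558594, 12.101387977600098), 86.42366790771484) [ 474. -147.  128.]
bail_grip 0.75 [154. 247.  50.  56.] ((153.75001525878906, 250.25003051757812), (50.91168975830078, 38.890872955322266), 45.0) [ 514. -273.  128.]
carrier_mid 0.95 [167. 237.  81.  86.] ((168.70721435546875, 231.14122009277344), (50.039241790771484, 80.59860229492188), 39.47245788574219) [ 529. -285.   60.]
carrier_mid 0.58 [255. 182.  81.  59.] ((254.5, 181.5), (61.0, 79.0), 90.0) [ 491. -153.   60.]
```

View pics/w1.png

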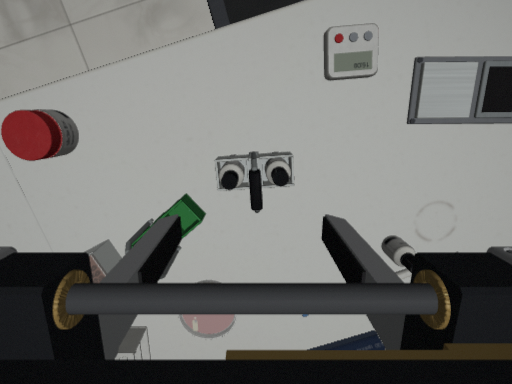

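The wrist view shows the carrier with the tub's top edge from (217,155) to (292,152), and the black bar running from (254,168) to (257,212), centred near (256,190). The green look-alike is off to the left.

```bash
python3 - <<'E'
from h import *
T=pose()
for p,z in [((256,190),128),((256,190),135),((254,168),128),((257,212),135),((217,155),50),((292,152),50),((219,189),50),((294,186),50),((231,178),87),((279,175),87)]:
    w=ray('wrist',p,z,T); t=np.linalg.inv(T)@[*w,1]
    print(p,z,np.round(w),'tool',np.round(t[:3]))
E
```

```text
(256, 190) 128 [ 484. -150.  128.] tool [ -0.   5. 105.]
(256, 190) 135 [ 482. -149.  135.] tool [ 1.  5. 98.]
(254, 168) 128 [ 462. -145.  128.] tool [ 22.   3. 105.]
(257, 212) 135 [ 505. -155.  135.] tool [-22.   6.  98.]
(217, 155) 50 [ 446. -189.   50.] tool [ 25. -43. 183.]
(292, 152) 50 [469. -97.  50.] tool [ 29.  51. 183.]
(219, 189) 50 [ 489. -200.   50.] tool [-19. -42. 183.]
(294, 186) 50 [ 512. -105.   50.] tool [-15.  56. 183.]
(231, 178) 87 [ 473. -176.   87.] tool [  3. -23. 146.]
(279, 175) 87 [ 484. -122.   87.] tool [  7.  32. 146.]
```

```bash
python3 -m jog '[[94,[0.02,0.1,0.4],-0.014],[80,[0,0,0.4],0],[60,[0,0,0.4],0],[50,[0,0,0.4],0],[40,[0,0,0.4],0],[30,[0,0,0.42],0],[10,[0,0,0],0],[8,[0,0,0],0],[8,[0,0,0],0],[8,[0,0,0],0],[8,[0,0,0],0],[8,[0,0,0],0]]' 40
```

```text
clock: 3.9
eef_pos: [483.1, -150.6, 111.9]
eef_rot: [-3.141, 0.001, 2.904]
wrist_force: [-1.4, -1.5, 3.4]
finger_gap: 11.7
finger_force: 39.9
```

```bash
python3 -m jog '[[8,[0,0,-0.1],0],[8,[0,0,-0.2],0],[8,[0,0,-0.3],0],[8,[0,0,-0.3],0],[8,[0,0,-0.3],0],[8,[0,0,-0.3],0],[8,[0,0,-0.2],0],[8,[0,0,-0.1],0],[8,[0,0,0],0],[8,[0,0,0],0],[8,[0,0,0],0],[8,[0,0,0],0]]'
python3 - <<'E'
from h import *
print(read_state()['moment'])
im=camera('scene'); r=regions_of('scene','carrier_mid'); print([(x['conf'],x['rect']) for x in r])
a=camera('wrist')
s=im[120:320,180:360]
o=np.hstack([cv2.resize(s,(378,420),interpolation=2),cv2.resize(a[100:260,180:340],(420,420),interpolation=2)])
cv2.imwrite('pics/lift.png',o[:,:,::-1])
E
```

```text
clock: 5.1
eef_pos: [482.7, -150.4, 201.0]
eef_rot: [3.141, -0.001, 2.904]
wrist_force: [-0.8, 0.1, -3.7]
finger_gap: 11.8
finger_force: 39.9
[-0.04717134  0.03800359  0.02697065]
[(0.86, [339.2, 254.0, 53.8, 65.7]), (0.58, [280.6, 198.3, 37.9, 63.6])]
```

View pics/lift.png

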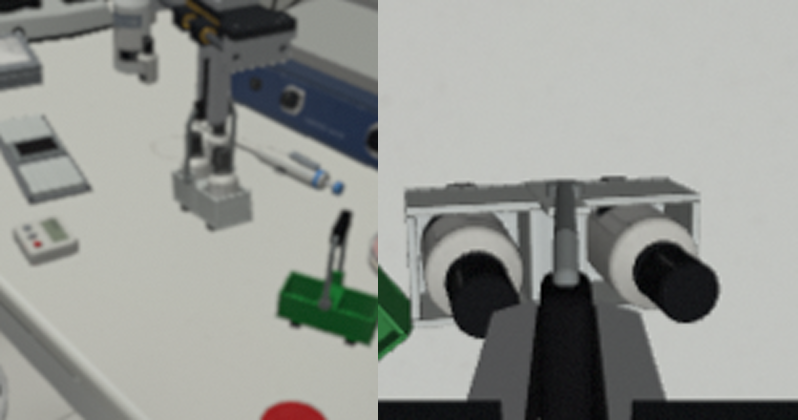

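The lift picture shows the carrier hanging from the bar, with both bottles leaning towards +y (right in the wrist view). The left cap is near wrist pixel (220,212) and the right one near (293,207). I'll check both tilts by projection and remeasure the dock in the same script.

```bash
python3 - <<'E'
from h import *
T=pose(); c=calibration('wrist'); K=np.array(c['mtx']);H=np.array(c['hand_eye'])
cs=calibration('scene')
# tool frame: pivot 78 below grip; grip at tool z = -18.8+~(2)
pz=-18.8+3+78
for name,sg in [('level',0),('+y low',1),('-y low',-1)]:
    a=np.radians(12)*sg; o=[]
    for y in (-32,32):
        for h,k in ((37,'cap'),(-50,'foot')):
            yy=y*np.cos(a)+h*np.sin(a); up=h*np.cos(a)-y*np.sin(a)
            p=np.array([0,yy,pz-up,1]); q=np.linalg.inv(H)@p; u=K@q[:3]
            w=T@p; v=np.array(cs['mtx'])@(np.linalg.inv(np.array(cs['cam_to_world']))@w)[:3]
            o.append((y,k,np.round(u[:2]/u[2]).tolist(),np.round(v[:2]/v[2]).tolist()))
    print(name,*o,sep='\n  ')
E
```

```text
level
  (-32, 'cap', [208.0, 216.0], [286.0, 195.0])
  (-32, 'foot', [220.0, 188.0], [284.0, 228.0])
  (32, 'cap', [293.0, 216.0], [272.0, 182.0])
  (32, 'foot', [282.0, 188.0], [271.0, 214.0])
+y low
  (-32, 'cap', [218.0, 219.0], [285.0, 191.0])
  (-32, 'foot', [210.0, 190.0], [287.0, 228.0])
  (32, 'cap', [301.0, 213.0], [271.0, 183.0])
  (32, 'foot', [271.0, 187.0], [273.0, 218.0])
-y low
  (-32, 'cap', [201.0, 213.0], [288.0, 200.0])
  (-32, 'foot', [231.0, 187.0], [282.0, 228.0])
  (32, 'cap', [283.0, 219.0], [274.0, 181.0])
  (32, 'foot', [292.0, 190.0], [269.0, 209.0])
```

Row order, the cap lean and the scene feet all match "+y low", so the +y bottle is full. The carrier's middle goes on the dock's -y side, with the grip at dock y = -20, which is about (463.6, 161.8) in the world.

```bash
python3 -m jog '[[8,[0,0,0],0.012],[8,[0.043,0.123,0],0],[8,[0.086,0.246,0],0],[8,[0.129,0.369,0],0],[8,[0.172,0.492,0],0],[8,[0.172,0.492,0],0],[8,[0.172,0.492,0],0],[8,[0.172,0.492,0],0],[8,[0.172,0.492,0],0],[8,[0.172,0.492,0],0],[8,[0.172,0.492,0],0],[8,[0.172,0.492,0],0],[8,[0.172,0.492,0],0],[8,[0.129,0.369,0],0],[8,[0.086,0.246,0],0],[8,[0.043,0.123,0],0],[8,[0,0,0],0],[8,[0,0,0],0]]'
python3 - <<'E'
from h import *
T=pose(); im=camera('wrist'); cv2.imwrite('pics/w2.png',im[:,:,::-1])
print(np.round(T,3))
E
```

```text
clock: 7.05
eef_pos: [463.9, 161.3, 201.4]
eef_rot: [-3.141, -0.0, 2.866]
wrist_force: [-0.4, -0.5, -3.3]
finger_gap: 11.6
finger_force: 39.9
[[-9.62000e-01  2.72000e-01 -0.00000e+00  4.63901e+02]
 [ 2.72000e-01  9.62000e-01 -0.00000e+00  1.61265e+02]
 [ 0.00000e+00 -0.00000e+00 -1.00000e+00  2.01400e+02]
 [ 0.00000e+00  0.00000e+00  0.00000e+00  1.00000e+00]]
```

View pics/w2.png

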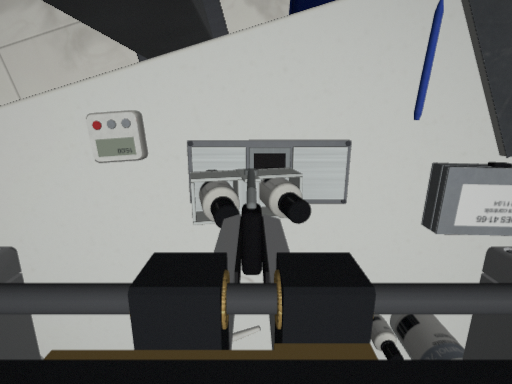

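The wrist view shows the dock corners at (188,141), (350,141) and (349,204), so its middle is near (269,172.5). It is parallel to the tool, with the carrier above it.

```bash
python3 - <<'E'
from h import *
T=pose()
for p in [(188,141),(350,141),(349,204),(269,172.5)]:
    print(p,np.round(np.linalg.inv(T)@[*ray('wrist',p,12,T),1],1))
E
```

```text
(188, 141) [ 41.9 -80.1 189.5   1. ]
(350, 141) [ 42.1 125.4 189.4   1. ]
(349, 204) [-41.4 131.3 189.4   1. ]
(269, 172.5) [  1.4  23.3 189.4   1. ]
```

```bash
python3 -m jog '[[8,[0.01,0.05,0.1],0],[8,[0,0,0.2],0],[8,[0,0,0.2],0],[8,[0,0,0.2],0],[8,[0,0,0.2],0],[8,[0,0,0.1],0],[8,[0,0,0.1],0],[8,[0,0,0.1],0],[8,[0,0,0.06],0],[8,[0,0,0.06],0],[8,[0,0,0.06],0],[8,[0,0,0],0],[8,[0,0,0],0],[8,[0,0,0],0]]'
```

```text
clock: 8.5
eef_pos: [464.1, 164.3, 132.6]
eef_rot: [3.142, 0.0, 2.866]
wrist_force: [-0.3, -0.3, -3.6]
finger_gap: 11.8
finger_force: 39.9
```

```bash
for i in 1 2; do python3 -m jog '[[8,[0,0,0.04],0],[8,[0,0,0],0],[8,[0,0,0],0]]'; done; python3 - <<'E'
from h import *
im=camera('scene')[120:240,130:290]; cv2.imwrite('pics/s3.png',cv2.resize(im,(800,600),interpolation=2)[:,:,::-1])
E
```

```text
clock: 8.8
eef_pos: [464.6, 163.9, 131.6]
eef_rot: [-3.141, 0.002, 2.866]
wrist_force: [-2.7, -4.7, 10.2]
finger_gap: 12.0
finger_force: 39.9
clock: 9.1
eef_pos: [464.9, 163.5, 130.0]
eef_rot: [-3.141, 0.003, 2.866]
wrist_force: [-3.8, -8.4, 15.4]
finger_gap: 12.0
finger_force: 40.0
```

View pics/s3.png

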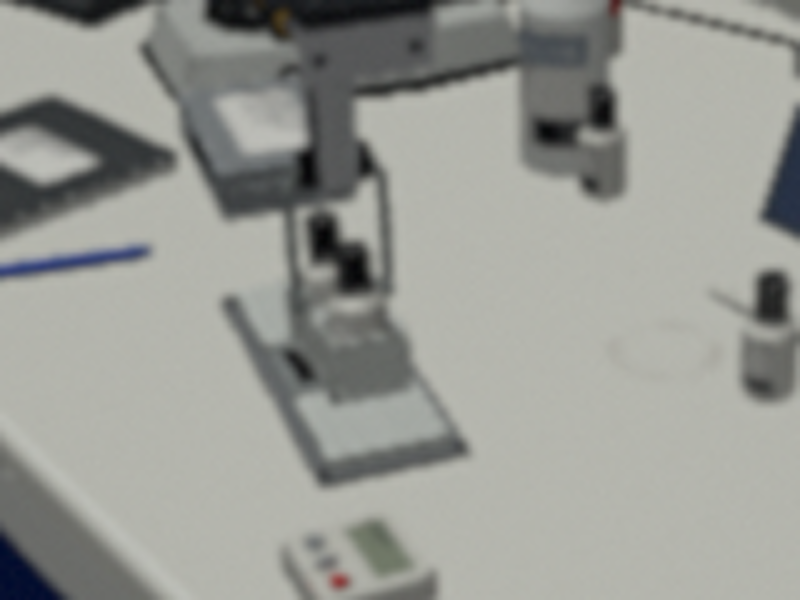

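In the scene crop the carrier is on the dock near (350,340), with its far foot on the plate and its near end raised. The force reading shows the plate has bottomed out, so I'll back off a touch, release and retreat.

```bash
python3 -m jog '[[8,[0,0,-0.05],0],[8,[0,0,0],0],[16,[0,0,0],0],[25,[0,0,0],0],[35,[0,0,0],0],[50,[0,0,0],0],[60,[0,0,0],0],[60,[0,0,0],0],[60,[0,0,0],0],[60,[0,0,0],0],[60,[0,0,-0.2],0],[60,[0,0,-0.4],0],[60,[0,0,-0.6],0],[60,[0,0,-0.6],0],[60,[0,0,-0.6],0],[60,[0,0,-0.4],0],[60,[0,0,-0.2],0],[60,[0,0,0],0]]'
python3 - <<'E'
from h import *
T=pose(); im=camera('wrist')
s=camera('scene')[120:240,130:290]
o=np.hstack([cv2.resize(s,(400,300),interpolation=2),cv2.resize(im[90:270,140:380],(400,300),interpolation=2)])
cv2.imwrite('pics/end.png',o[:,:,::-1])
for p in [(400,0)]: pass
E
```

```text
clock: 10.95
eef_pos: [464.4, 164.3, 282.1]
eef_rot: [3.141, 0.002, 2.866]
wrist_force: [-0.4, 0.2, -0.9]
finger_gap: 60.3
finger_force: 0.0
```

View pics/end.png

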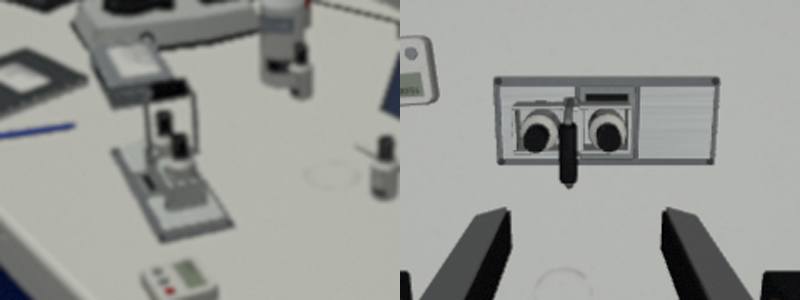

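The carrier stands level on the dock with nothing touching it. From the wrist crop (tub centre at column 573, dock centre at 607), its middle is about 31 mm to the -y side, as planned. I'm handing it in.

```bash
python3 -c "
from cell import *
print(sign_off())"
```

```text
the job is handed in; nothing more can be done
None
```

I handed the job in at about 11 s: the carrier stands on the dock, let go and looking level, with the full (+y) bottle's foot on the plate and its middle about 31 mm to the -y side; plate travel and tilt were judged by eye, and `sign_off()` gave no verdict.

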